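Slide the glass dish between the candle tins to the keepsake box

ROBOT

A 6-joint arm with a two-finger parallel gripper is mounted at the origin on a cart in front of the work surface, level with it; the furniture and walls round the work are solid. World frame = base frame: x ahead of the robot, y to its left, z up, the work surface at z = 0. Lengths are in m, angles in rad, forces in N, time in s.
With the tool pointing down it reaches from about 0.225 to 0.875 m from the base axis. Payload 3.4 kg.
Tool frame: the origin (TCP) lies midway between the tips of the shut fingers; the grasp point (between the pads) lies 19 mm behind it (manip.pinch_z is the z of the grasp point in the tool frame, in m); z points along the fingers, x is the direction in which the jaws open and shut, and the axes are right-handed (so a half turn about z gives the same grasp; the last joint's range is limited). The gripper opens to 85 mm and grips with 20 to 120 N. Pads are 22 mm wide; open, the fingers measure 114 mm over their backs; the gripper's body (76 mm by 85 mm) begins 54 mm behind the grasp point. The pads swing forward as they close: fully open they stand 13 mm farther back than shut.
Start: joints at [1.19, 0.276, 1.505, -0, 1.361, -0.121], TCP at [0.148, 0.556, 0.231] pointing down, gripper open.
Joint ranges: [-2.89, 2.89], [-0.75, 2.08], [0.22, 2.7], [-1.18, 4.32], [0.11, 2.71], [-2.7, 2.7]. Speed limits (rad/s): [2.57, 2.57, 3.14, 3.14, 3.14, 3.14].

INTERFACE

Orientations are given as a unit quaternion [w, x, y, z].
In Python, from rig import manip gives the robot as it stands. The module is installed in compiled form; this text tells all that it offers.
- The arm moves only by the tool drive_tool, never from a script. Its argument "steps" is a list of rows, each a list of 5 numbers: the shift along the tool's x, y, z in mm, then the turn about the tool's z in rad, then the gripper command: -1 is shut, 1 is fully open, values between are in proportion. A call has 1 to 5 rows; each row is the pose to reach, as a shift and turn from the pose measured when the call began, along the tool's axes at that moment; what a row does not reach only later rows make up. A row lasts 1/10 s, in which the tool goes at most 50 mm and 8.59 degrees, less where a joint would pass 70% of its speed; a pose out of reach is approached as far as the arm can. A call with a gripper value outside its range is refused whole. The fingers move at their own pace and stop on an object; "squeeze" is the grip in N (left out, the last holds). Time passes only in rows, so rows that repeat a pose let the fingers close. It gives the time, the measured TCP pose, the force and the opening at its end, in the units of the state.
- manip.get_state(): the state, without advancing time (a new reading comes with each control period).
- manip.get_image(name): name is "side" or "top" or "wrist"; returns the picture (384x512x3 uint8, blue, green, red); there is no depth.
- manip.get_calibration(name): a dict with "camera_matrix" (3x3 intrinsics, pixels), "distortion" ([k1, k2, p1, p2, k3] as OpenCV has them; the pictures are not rectified), "rvec" (rotation vector, rad) and "tvec" (3), from world to camera coordinates, as OpenCV has them. Camera axes: x right, y down, z forward; pixel columns grow to the right and rows downward; lengths in m; the calibration is good to about 2 mm. A picture is of the moment at which its call begins: read the wrist's pose just before it. get_calibration takes no time and is no camera call; for the wrist camera it gives the pose at the moment of the call.
- manip.sign_off(): hands the job in, once; it reports no verdict.
Trained networks look in the newest picture that a camera, given by its name, has taken for a name from the list of things; names that differ only in an ending like _2 or _b are one class to them, and where a whole thing is asked for, a point or a joint stands for the part that bears it (a point fixed in the world has none). Each returns a list of dicts, best first, with "conf" (0 to 1); they miss things now and then, are a little off and sometimes report something else, mostly with a low value. They report only what shows in the picture. A call takes as long as a camera call. They do not tell look-alikes from the thing itself.
- manip.masks_of(camera, name): "pixels" (384x512 bool, what is visible of it) and "location" ([column, row] in pixels, amid what is visible of it).
The state is a dict: "clock": time; "qpos": joint angles; "qd": joint speeds; "effort": joint torques, N m; "position": TCP position; "ee_rot": TCP orientation; "contact_force": force on the tool from outside, world axes, zero at the start; "moment": the same for the moment, N m; "width": finger opening in m.
Only numpy, scipy, OpenCV 4.12 (cv2) and the standard library are available. Lean on these libraries where they do the work, as an engineer would, in place of code of your own. Each camera call takes 0.05 s, during which the arm holds its last target.

TASK

The glass dish is to be shown with the wooden keepsake box in the front of the table. Without grasping or lifting it, push it along the table through the narrow gap between the two candle tins that are stuck to the table, and on until it rests against the front of that box. Do not knock the tins with the gripper, and leave the mugs, the soap bars and the candle as they stand.

Things in the scene. Friction and masses are not known exactly. Their poses are not given: they have to be found in the camera images.
- dish: the part to push: a round clear glass trinket dish with a butterfly print, 93 mm across (radius 46), 20 mm high, about 180 g, loose on the table. Thick glass: treat it as a solid disc and push on its outer edge. Origin at the centre of its underside, z up.
- tin_near: the tin of the gap that is nearer the robot: a round candle tin, 62 mm across (64 mm at the lid, above 32 mm), 45 mm high, stuck to the table. Origin at the centre of its underside. Its x axis points to the other tin, its y axis points out of the gap to the side where the dish starts; the dish has to travel along its -y.
- tin_far: the tin of the gap that is farther from the robot, same size, stuck to the table; origin at the centre of its underside. The tins stand 160 to 163 mm apart between centres, so the gap is 98 to 101 mm wide at the height of the dish, 96 to 99 mm at the lids.
- gift_box: closed walnut box with a brass tab on its front, 124 deep, 169 wide, 68 mm high, immovable, just past the gap (not the like box at the back of the table). Origin: centre of its underside; -x points out of its front, towards the gap. The front wall is 58 mm from the origin, so the resting dish's centre is 104 mm from it along -x. The lid (above 56 mm) stands 2 mm proud.
- soap_cream: bystander: wrapped soap bar 52 x 78 x 26 mm, loose, behind the tins; origin at the centre of its underside
- soap_green: bystander: wrapped soap bar 52 x 78 x 26 mm, loose, behind the dish's starting place to the left; origin at the centre of its underside
- mug_cream: bystander: plain cream mug, 84 mm high, loose, at the right edge of the table; origin at the underside
- mug_pavilion: bystander: mug with a painted pavilion, 82 mm high, loose, at the right of the table; origin at the underside
- glass_candle: bystander: candle in a painted glass, 66 mm across, 101 mm high, loose, at the right of the table; origin at the centre of its underside
Things that resemble listed ones, but are neither listed nor needed, are in the scene too. There is more than one size of the dish; the job needs the larger.

How it is judged:
By the outcome, as a careful person would: the job done as asked, in the order asked, and still so for the second after the job is handed in, with the robot touching nothing.
It also fails if it takes over 51 s, if anything falls off the work surface, if the arm or the gripper's body presses on something with over 40 N, if the wrist force passes 120 N, or if a joint passes its speed limit or range.

## Working session

There is one attempt and no reset: what is moved stays moved. The work goes in short steps, Python scripts to look and compute and a tool call to move; the robot and the scene stay as the last step left them, time stands still between calls to the robot, and variables do not carry over. Pictures are saved under pics/ and viewed, and the job is handed in when it is done.

Besides the shell and the picture viewer there is one more tool, called after "Request:" as name([rows], argument=value, ...), one row to a line, values as JSON. drive_tool: Moves the arm, as the interface text tells. Its arguments: {"type":"object","properties":{"steps":{"type":"array","items":{"type":"array","items":{"type":"number"}}},"squeeze":{"type":"number"}},"required":["steps"]}

```bash
mkdir -p pics; python3 - <<'E'
from rig import manip
import cv2
for n in ["top","side","wrist"]:
    im=manip.get_image(n); cv2.imwrite(f"pics/{n}0.png",im)
    c=manip.get_calibration(n); print(n,c["rvec"],c["tvec"],c["camera_matrix"][0][0],c["distortion"])
    for o in (["dish","tin_near","tin_far","gift_box","soap_cream","soap_green"]):
        print(o,[(round(m["conf"],2),[round(v) for v in m["location"]]) for m in manip.masks_of(n,o)]) if n=="top" else 0
s=manip.get_state();print(s, manip.pinch_z)
E
```

```text
top [ 2.14076636 -2.20247828  0.07463804] [-0.04857077  0.62441966  1.11065117] 357.58569945994583 [-0.04641735  0.          0.          0.          0.        ]
dish [(0.91, [177, 222]), (0.73, [181, 174])]
tin_near [(0.78, [215, 246])]
tin_far [(0.56, [213, 189])]
gift_box [(0.81, [277, 214]), (0.7, [174, 222])]
soap_cream [(0.74, [214, 145]), (0.35, [146, 158])]
soap_green [(0.58, [144, 161])]
side [ 2.15576047 -0.64397098  0.32885978] [-0.52374863  0.19908606  1.17951504] 412.3261661831138 [-0.09100115  0.          0.          0.          0.        ]
wrist [-2.28723455 -1.75971721 -0.27405882] [-0.57555079 -0.03973336  0.37925078] 265.34000762100067 [-0.01052461  0.          0.          0.          0.        ]
{'clock': 0.45, 'qpos': array([ 1.19001732e+00,  2.75946647e-01,  1.50503089e+00,  2.65775646e-05,
        1.36069023e+00, -1.20970323e-01]), 'qd': array([ 7.46341448e-05, -1.21198105e-03, -1.52357136e-03, -1.43750046e-04,
       -1.50039238e-04,  6.34661963e-04]), 'effort': array([-1.74701247e-03, -4.16211641e+01, -2.45807397e+01, -4.60082883e-04,
        2.45008290e-03,  1.41587486e-05]), 'position': array([0.1476853 , 0.55568496, 0.23124913]), 'ee_rot': array([ 7.94952507e-06,  7.92748706e-01,  6.09548593e-01, -3.89397131e-05]), 'contact_force': array([ 0.2752712 , -0.40050422, -0.12417534]), 'moment': array([ 0.01250536, -0.00116577, -0.02332115]), 'width': 0.0853946939477124} -0.0187
```

View pics/top0.png

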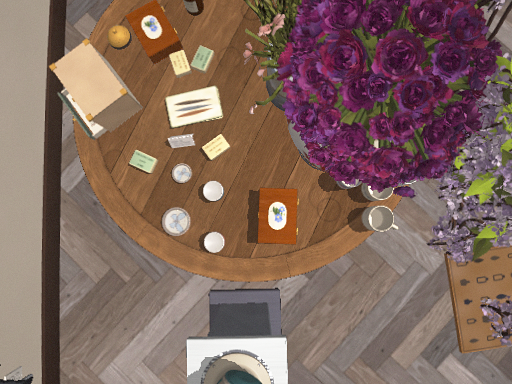

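View pics/side0.png

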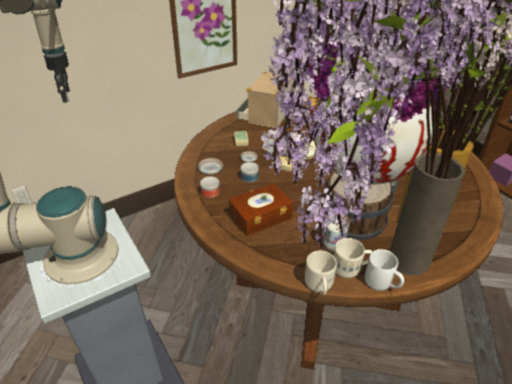

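View pics/wrist0.png

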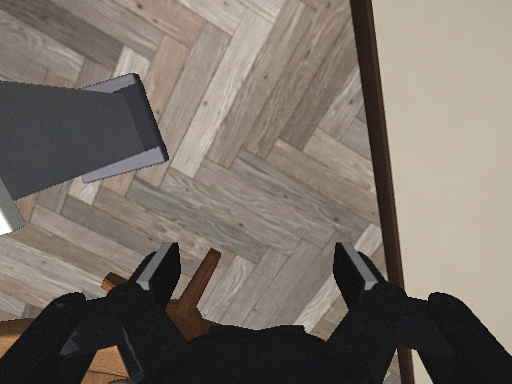

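Top view: large dish at (177,222) and small look-alike at (181,174). The tins are at (213,190) and (214,242). The gift box is at (277,215), in front, with a like box at the back at (152,28). I'll locate them by fitting the models to the masks.

```bash
cat > h.py <<'E'
from rig import manip
import cv2, numpy as np
from scipy.optimize import least_squares, minimize
def proj(cal,P):
    return cv2.projectPoints(np.asarray(P,float).reshape(-1,1,3),np.array(cal["rvec"],float),np.array(cal["tvec"],float),np.array(cal["camera_matrix"],float),np.array(cal["distortion"],float))[0].reshape(-1,2)
def ray(cal,uv,z):
    u=cv2.undistortPoints(np.array([[uv]],float),np.array(cal["camera_matrix"]),np.array(cal["distortion"]))[0,0]
    R=cv2.Rodrigues(np.array(cal["rvec"],float))[0]; t=np.array(cal["tvec"],float).ravel()
    c=-R.T@t; d=R.T@np.array([u[0],u[1],1]); return c+d*(z-c[2])/d[2]
a=np.linspace(0,2*np.pi,60,endpoint=False)
def cyl(x,y,r,h,z0=0): return np.vstack([np.c_[x+r*np.cos(a),y+r*np.sin(a),0*a+z] for z in (z0,h)])
def hullc(p):
    hl=cv2.convexHull(p.astype(np.float32)); m=cv2.moments(hl); return np.array([m['m10'],m['m01']])/m['m00'],m['m00'],hl
def fit(cal,mask,r,h):
    m=cv2.moments(mask.astype(np.uint8),True); c=np.array([m['m10'],m['m01']])/m['m00']
    f=lambda q: hullc(proj(cal,cyl(q[0],q[1],r,h)))[0]-c
    s=least_squares(f,ray(cal,c,h)[:2]).x
    return s,m['m00'],hullc(proj(cal,cyl(*s,r,h)))[1]
E
python3 - <<'E'
from h import *
im=manip.get_image("top"); cal=manip.get_calibration("top")
big=cv2.resize(im[130:270,110:310],None,fx=4,fy=4,interpolation=cv2.INTER_CUBIC)
col={"dish":(0,255,0),"tin_near":(255,0,0),"tin_far":(0,0,255)}
for n,r,h in (("dish",.0465,.02),("tin_near",.032,.045),("tin_far",.032,.045)):
    for m in manip.masks_of("top",n):
        s,A,B=fit(cal,m["pixels"],r,h); print(n,round(m["conf"],2),m["location"],s.round(4),A,B.round(0))
        hl=hullc(proj(cal,cyl(*s,r,h)))[2].reshape(-1,2)
        cv2.polylines(big,[np.round((hl-[110,130]+.5)*4).astype(int)],True,col[n],1)
for m in manip.masks_of("top","gift_box"):
    ys,xs=np.nonzero(m["pixels"]); print(m["conf"],cv2.minAreaRect(np.c_[xs,ys].astype(np.float32)))
cv2.imwrite("pics/big1.png",big)
print(ray(cal,(0,0),0), -cv2.Rodrigues(np.array(cal["rvec"]))[0].T@np.array(cal["tvec"]))
E
```

```text
Traceback (most recent call last):
AttributeError: 'float' object has no attribute 'round'
```

```bash

python3 - <<'E'
from h import *
im=manip.get_image("top"); cal=manip.get_calibration("top")
big=cv2.resize(im[130:270,110:310],None,fx=4,fy=4,interpolation=cv2.INTER_CUBIC)
col={"dish":(0,255,0),"tin_near":(255,0,0),"tin_far":(0,0,255)}
for n,r,h in (("dish",.0465,.02),("tin_near",.032,.045),("tin_far",.032,.045)):
    for m in manip.masks_of("top",n):
        s,A,B=fit(cal,m["pixels"],r,h); print(n,round(m["conf"],2),m["location"],s.round(4),A,B)
        hl=hullc(proj(cal,cyl(*s,r,h)))[2].reshape(-1,2)
        cv2.polylines(big,[np.round((hl-[110,130]+.5)*4).astype(int)],True,col[n],1)
for m in manip.masks_of("top","gift_box"):
    ys,xs=np.nonzero(m["pixels"]); print(m["conf"],cv2.minAreaRect(np.c_[xs,ys].astype(np.float32)))
cv2.imwrite("pics/big1.png",big)
print( -cv2.Rodrigues(np.array(cal["rvec"]))[0].T@np.array(cal["tvec"]))
E
```

```text
dish 0.9 [176.4, 222.4] [0.5259 0.185 ] 665.0 694.8297279838007
dish 0.71 [141.9, 163.1] [0.7238 0.2904] 418.0 680.0250509571633
dish 0.67 [181.2, 171.0] [0.6818 0.1629] 311.0 677.282630922622
dish 0.51 [275.8, 216.2] [ 0.5339 -0.1411] 2249.0 677.115623053629
tin_near 0.83 [213.1, 243.6] [0.4589 0.0601] 306.0 364.7843442510348
tin_far 0.66 [211.8, 189.7] [0.6206 0.0601] 327.0 356.1601879023947
0.77 ((278.0, 215.5), (57.0, 40.0), 90.0)
[ 0.52801609 -0.08153644  1.15773739]
```

View pics/big1.png

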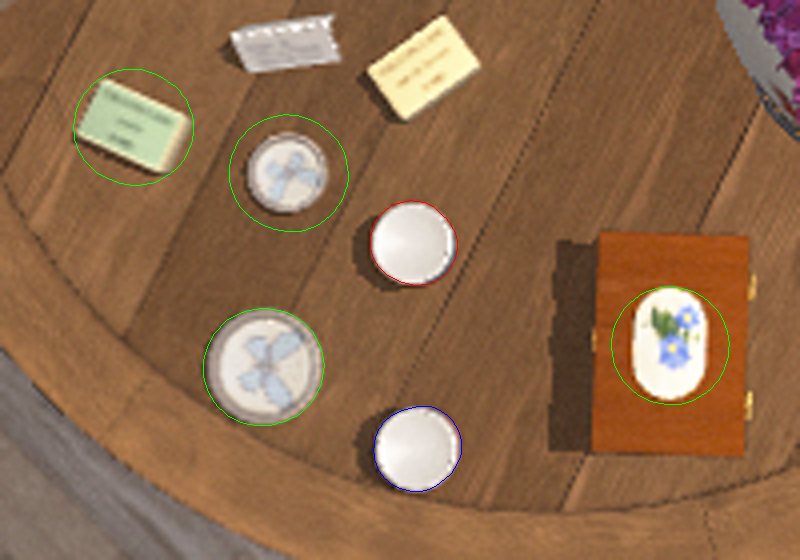

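```bash

python3 - <<'E'
from h import *
cal=manip.get_calibration("top")
C=np.array([(600,233),(750,237),(744,456),(592,452)])/4+[110,130]-.5
W=np.array([ray(cal,c,.068) for c in C]);print(W.round(4)[:,:2])
print(np.linalg.norm(np.diff(W,axis=0,append=W[:1]),axis=1).round(4))
from itertools import product
# optimise box pose: lid 128? x 173
best=least_squares(lambda p:((np.array([[p[0]+np.cos(p[2])*x-np.sin(p[2])*y,p[1]+np.sin(p[2])*x+np.cos(p[2])*y] for x,y in ((-.060,-.0845),(.062,-.0845),(.062,.0845),(-.060,.0845))])-W[:,:2])).ravel(),[.53,-.14,-1.57])
p=best.x;print(p,best.fun.reshape(-1,2).round(4))
ax=np.array([np.cos(p[2]),np.sin(p[2])]);print("goal",p[:2]-ax*.104, "front",p[:2]-ax*.058)
n=np.array([.4589,.0601]);f=np.array([.6206,.0601]);print((n+f)/2)
E
```

```text
[[ 0.6207 -0.088 ]
 [ 0.6143 -0.2024]
 [ 0.4487 -0.1917]
 [ 0.4548 -0.0771]]
[0.1146 0.166  0.1148 0.1662]
[ 0.53454738 -0.14081378  1.49547396] [[-0.0064 -0.119 ]
 [ 0.0092  0.1171]
 [ 0.0063  0.1191]
 [-0.0091 -0.1172]]
goal [ 0.52672126 -0.2445189 ] front [ 0.53018282 -0.19864933]
[0.53975 0.0601 ]
```

Request:
drive_tool([
  [-18,44,0,0.14,0],
  [-36,88,0,0.28,0],
  [-54,132,0,0.42,0],
  [-72,176,0,0.56,0],
  [-90,220,0,0.7,0],
], squeeze=30)

```text
clock: 1.3
position: [0.3385, 0.411, 0.2315]
ee_rot: [-0.0, 0.955, 0.298, 0.0]
contact_force: [-0.7, 0.8, 0.3]
width: 0.0428
```

```bash
cat > t.py <<'E'
import sys,numpy as np
from rig import manip
from scipy.spatial.transform import Rotation as Ro
s=manip.get_state(); q=s["ee_rot"]; R=Ro.from_quat([q[1],q[2],q[3],q[0]]).as_matrix()
t=np.array([float(v) for v in sys.argv[1:4]])
d=R.T@(t-s["position"])*1000; x=R[:,0]
# turn so that tool x -> world +x
print("clk",round(s["clock"],2),"pos",s["position"].round(4),"F",s["contact_force"].round(1),"w",round(s["width"],4),"shift",d.round(1),"turn",round(np.arctan2(R[0,1],R[0,0]),3),"tilt",R[2].round(3),"q",s["qpos"].round(2))
E
python3 t.py .526 .272 .2
```

```text
clk 1.3 pos [0.3385 0.411  0.2315] F [-0.7  0.8  0.3] w 0.0428 shift [ 75.  221.1  31.6] turn 0.606 tilt [ 0.001 -0.    -1.   ] q [0.75 0.21 1.59 0.   1.34 0.15]
```

Request:
drive_tool([
  [15,44,0,0.13,0],
  [30,88,0,0.26,0],
  [45,132,0,0.4,0],
  [60,177,10,0.53,0],
  [75,221,32,0.606,0],
])

```text
clock: 1.8
position: [0.5279, 0.2719, 0.2019]
ee_rot: [-0.001, 1.0, -0.002, 0.003]
contact_force: [-0.2, 0.3, 0.1]
width: 0.0424
```

```bash
python3 t.py .526 .272 .1; python3 -c "
from rig import manip;import cv2
cv2.imwrite('pics/t2.png',manip.get_image('top')); cv2.imwrite('pics/w2.png',manip.get_image('wrist'))"
```

```text
clk 1.8 pos [0.5279 0.2719 0.2019] F [-0.2  0.3  0.1] w 0.0424 shift [ -2.4   0.2 101.9] turn -0.005 tilt [ 0.005 -0.003 -1.   ] q [0.36 0.32 1.52 0.   1.3  0.36]
```

View pics/t2.png

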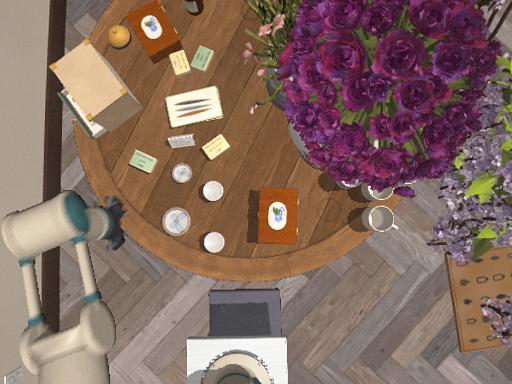

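View pics/w2.png

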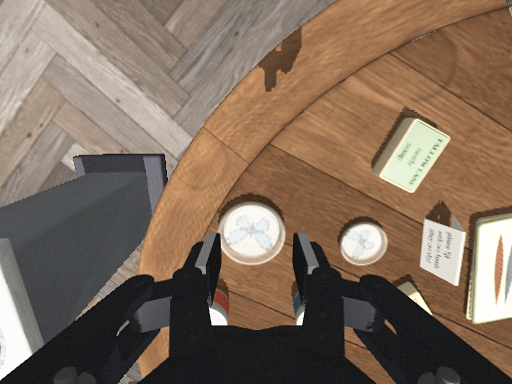

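Request:
drive_tool([
  [-1,0,45,0,0],
  [-2,0,90,0,0],
  [-2,0,135,0,0],
  [-2,0,175,0,0],
  [-2,0,185,0,0],
])

```text
clock: 2.4
position: [0.5221, 0.2672, 0.0082]
ee_rot: [0.003, 1.0, -0.003, -0.005]
contact_force: [-1.3, -0.3, -0.4]
width: 0.0428
```

```bash
python3 t.py .526 .272 .005; python3 - <<'E'
from h import *
for n in ("wrist","side"):
    im=manip.get_image(n); cal=manip.get_calibration(n)
    for m in manip.masks_of(n,"dish")[:2]:
        s,A,B=fit(cal,m["pixels"],.0465,.02); print(n,m["conf"],m["location"],s.round(4),A,B)
    for o in ("tin_near","tin_far"):
      for m in manip.masks_of(n,o)[:2]:
        s,A,B=fit(cal,m["pixels"],.032,.045); print(n,o,m["conf"],m["location"],s.round(4),A,B)
    for q,r,h in (((.526,.185),.0465,.02),((.4589,.0601),.032,.045),((.6206,.0601),.032,.045)):
        hl=hullc(proj(cal,cyl(*q,r,h)))[2].reshape(-1,2)
        cv2.polylines(im,[np.round(hl).astype(int)],True,(0,255,0),1)
    if n=="side": im=cv2.resize(im[100:300,140:340],None,fx=3,fy=3)
    cv2.imwrite(f"pics/{n}3.png",im)
E
```

```text
clk 2.4 pos [0.5221 0.2672 0.0082] F [-1.3 -0.3 -0.4] w 0.0428 shift [ 3.9 -4.8  3.1] turn -0.006 tilt [-0.01   0.006 -1.   ] q [ 0.36  0.5   1.77 -0.    0.89  0.36]
wrist 0.77 [494.7, 348.6] [0.6845 0.1846] 1162.0 15400.926101773977
wrist 0.66 [257.6, 314.8] [0.5246 0.2169] 2137.0 16089.804678851156
side 0.76 [208.7, 167.2] [0.5252 0.187 ] 328.0 392.6276639198186
side 0.69 [249.9, 154.2] [0.6783 0.1641] 143.0 360.458213797654
side tin_far 0.67 [248.6, 177.7] [0.6175 0.0616] 306.0 327.36854836391285
```

View pics/wrist3.png

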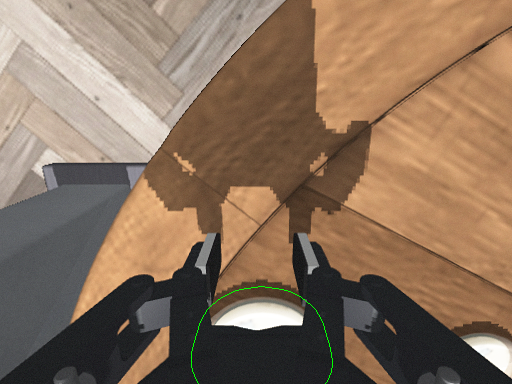

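View pics/side3.png

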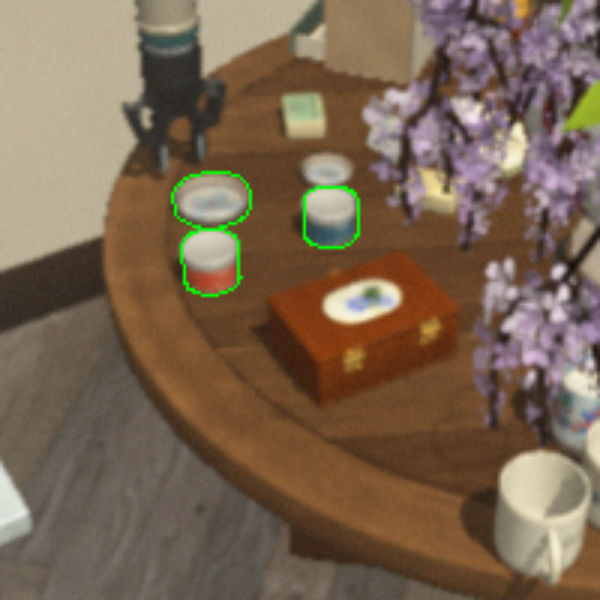

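The fits from both cameras agree within about 2 mm. Before entering the gap I want the height of the wide knuckle links, so I'll use the gripper's shadow and the side view.

```bash
python3 - <<'E'
from h import *
cal=manip.get_calibration("wrist")
for uv in [(205,232),(197,208),(222,208),(165,208),(150,185),(165,150),(298,240),(290,205),(312,210),(345,210),(368,180),(368,125),(228,187),(272,187)]:
    print(uv,ray(cal,uv,0)[:2].round(4))
ct=manip.get_calibration("top")
# box shadow: crop corner (557,240) from lid corner (600,233)
for c in [(557,240),(549,451)]: print("shadow",ray(ct,np.array(c)/4+[110,130]-.5,0)[:2].round(4))
im=manip.get_image("side"); im2=cv2.resize(im[95:165,165:235],None,fx=8,fy=8,interpolation=cv2.INTER_CUBIC)
cs=manip.get_calibration("side")
s=manip.get_state()["position"]
for z in (0.01,.03,.05,.07,.09):
  for dx in (-.065,-.05,-.0355,.0355,.05,.065):
    p=proj(cs,[[s[0]+dx,s[1],z]])[0]; q=np.round((p-[165,95]+.5)*8).astype(int)
    cv2.circle(im2,tuple(q),3,(0,0,255) if z!=.05 else (0,255,255),-1)
cv2.imwrite("pics/side4.png",im2)
E
```

```text
(205, 232) [0.4942 0.2707]
(197, 208) [0.4902 0.2874]
(222, 208) [0.506  0.2873]
(165, 208) [0.47   0.2876]
(150, 185) [0.4624 0.3027]
(165, 150) [0.474  0.3241]
(298, 240) [0.555  0.2645]
(290, 205) [0.5489 0.289 ]
(312, 210) [0.563  0.2856]
(345, 210) [0.5839 0.2854]
(368, 180) [0.5962 0.305 ]
(368, 125) [0.5922 0.3377]
(228, 187) [0.5103 0.3011]
(272, 187) [0.5374 0.3009]
shadow [ 0.6218 -0.0533]
shadow [ 0.452  -0.0423]
```

View pics/side4.png

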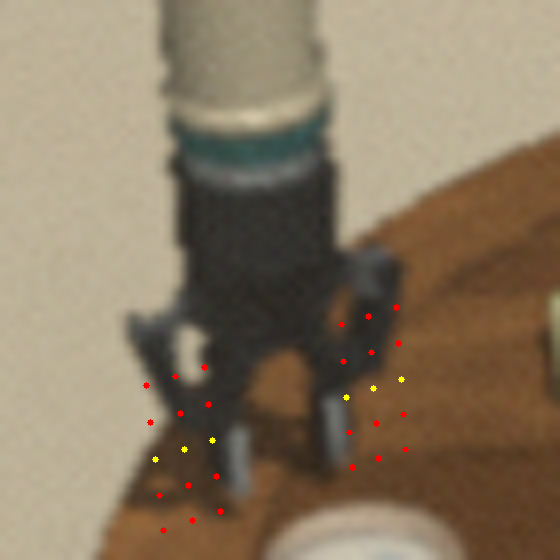

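The shadow and the side view both put the wide links at z ≥ 55 mm. That is above the 45 mm lids, and below it the fingers reach only about ±38 mm from the centre, so they fit the gap. I'll line up with the dish and start pushing.

Request:
drive_tool([
  [4,8,1,-0.006,0],
  [4,16,1,-0.006,0],
  [4,23,1,-0.006,0],
  [4,27,1,-0.006,0],
  [4,27,1,-0.006,0],
])

```text
clock: 3.35
position: [0.5307, 0.2405, 0.0129]
ee_rot: [0.001, 1.0, -0.001, 0.001]
contact_force: [0.3, -0.1, 0.1]
width: 0.0423
```

```bash
python3 t.py .54 .165 .007; cat > look.py <<'E'
import sys
from h import *
im=manip.get_image("top"); cal=manip.get_calibration("top")
big=cv2.resize(im[130:270,110:310],None,fx=4,fy=4,interpolation=cv2.INTER_CUBIC)
for n in ("top","side"):
    if n=="side": ims=manip.get_image(n)
    for m in manip.masks_of(n,"dish")[:3]:
        s,A,B=fit(manip.get_calibration(n),m["pixels"],.0465,.02); print(n,round(m["conf"],2),np.round(m["location"]),s.round(4),A,round(B))
cv2.imwrite(f"pics/top_{sys.argv[1]}.png",big)
cv2.imwrite(f"pics/side_{sys.argv[1]}.png",cv2.resize(ims[100:250,150:350],None,fx=4,fy=4,interpolation=cv2.INTER_CUBIC))
E
python3 look.py 5
```

```text
clk 3.35 pos [0.5307 0.2405 0.0129] F [ 0.3 -0.1  0.1] w 0.0423 shift [ 9.4 75.5  6.1] turn -0.002 tilt [ 0.001  0.002 -1.   ] q [ 0.31  0.49  1.78 -0.    0.87  0.31]
top 0.85 [176. 222.] [0.5261 0.1843] 610.0 695
top 0.82 [182. 174.] [0.6813 0.1644] 332.0 677
side 0.63 [247. 153.] [0.6781 0.1647] 116.0 360
```

View pics/top_5.png

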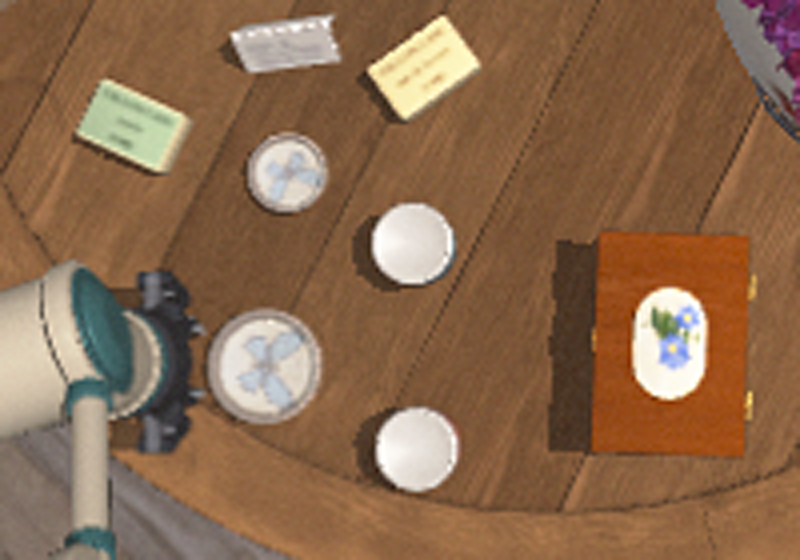

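Request:
drive_tool([
  [-4,0,4,-0.002,-0.3],
  [-4,0,5,-0.002,-0.3],
  [-4,0,5,-0.002,-0.3],
  [-4,0,5,-0.002,-0.3],
])

```text
clock: 3.95
position: [0.5268, 0.2417, 0.0078]
ee_rot: [0.001, 1.0, 0.001, 0.001]
contact_force: [-0.3, -0.4, 0.2]
width: 0.0299
```

```bash
python3 t.py .54 .165 .007; python3 look.py 6; python3 - <<'E'
from h import *
cs=manip.get_calibration("side"); im2=cv2.resize(manip.get_image("side")[95:165,165:235],None,fx=8,fy=8,interpolation=cv2.INTER_CUBIC)
s=manip.get_state()["position"]
for z in (0,.01,.02,.045,.055):
  for dx in (-.048,-.015,.015,.048):
    p=proj(cs,[[s[0]+dx,s[1],z]])[0]; q=np.round((p-[165,95]+.5)*8).astype(int)
    cv2.circle(im2,tuple(q),2,(0,0,255) if z<.04 else (0,255,255),-1)
cv2.imwrite("pics/side6b.png",im2)
E
```

```text
clk 3.95 pos [0.5268 0.2417 0.0078] F [-0.3 -0.4  0.2] w 0.0299 shift [13.  76.8  1. ] turn 0.002 tilt [ 0.002  0.002 -1.   ] q [ 0.31  0.49  1.79 -0.    0.86  0.31]
top 0.77 [176. 222.] [0.5262 0.1848] 655.0 695
top 0.59 [182. 174.] [0.6817 0.1633] 329.0 677
side 0.87 [208. 164.] [0.5248 0.1858] 322.0 393
side 0.46 [246. 152.] [0.6771 0.1616] 164.0 362
```

View pics/side6b.png

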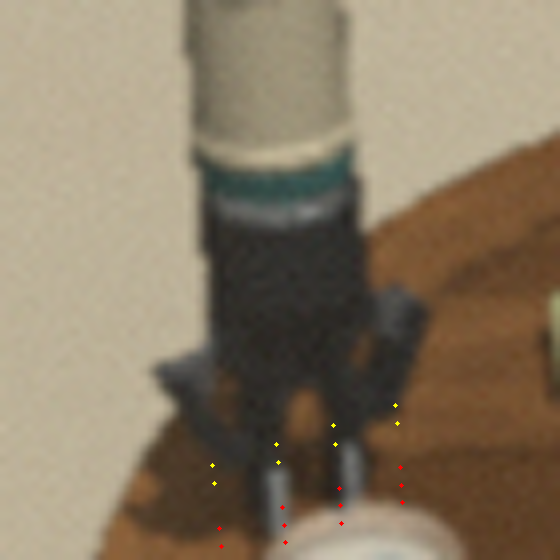

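Request:
drive_tool([
  [0,5,1,0.002,-0.3],
  [2,13,1,0.002,-0.3],
  [3.5,21,1,0.002,-0.3],
  [5,29,1,0.002,-0.3],
  [6.5,37,1,0.002,-0.3],
])

```text
clock: 4.7
position: [0.5337, 0.2037, 0.007]
ee_rot: [0.001, 1.0, -0.001, 0.001]
contact_force: [-0.5, 0.0, -0.5]
width: 0.0297
```

```bash
python3 t.py .54 .165 .007; python3 look.py 7
```

```text
clk 4.7 pos [0.5337 0.2037 0.007 ] F [-0.5  0.  -0.5] w 0.0297 shift [ 6.3 38.7  0.1] turn -0.001 tilt [ 0.002  0.002 -1.   ] q [ 0.24  0.48  1.81 -0.    0.85  0.25]
top 0.61 [182. 174.] [0.6835 0.1643] 349.0 677
top 0.57 [187. 219.] [0.5337 0.1545] 713.0 691
side 0.65 [215. 170.] [0.5331 0.1553] 352.0 405
side 0.62 [248. 154.] [0.6789 0.1641] 160.0 360
```

View pics/top_7.png

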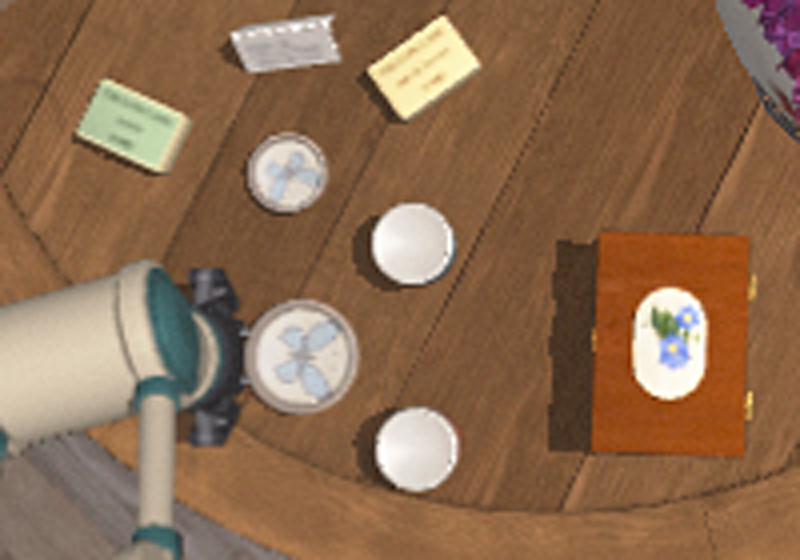

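Request:
drive_tool([
  [1.5,8,0,-0.001,-0.3],
  [3,16,0,-0.001,-0.3],
  [4.5,24,0,-0.001,-0.3],
  [6,32,0,-0.001,-0.3],
  [6.5,39,0,-0.001,-0.3],
])

```text
clock: 5.4
position: [0.5405, 0.1643, 0.0072]
ee_rot: [0.001, 1.0, -0.0, 0.001]
contact_force: [-0.7, 1.1, 0.8]
width: 0.0297
```

```bash
python3 t.py .54 .125 .007; python3 look.py 8; python3 - <<'E'
from h import *
cal=manip.get_calibration("top")
for n in ("tin_near","tin_far"):
  for m in manip.masks_of("top",n)[:1]:
        s,A,B=fit(cal,m["pixels"],.032,.045); print(n,m["conf"],s.round(4),A,B)
E
```

```text
clk 5.4 pos [0.5405 0.1643 0.0072] F [-0.7  1.1  0.8] w 0.0297 shift [-0.4 39.3  0.3] turn -0.001 tilt [ 0.002  0.002 -1.   ] q [ 0.17  0.47  1.83 -0.    0.84  0.18]
top 0.84 [183. 174.] [0.6817 0.1644] 331.0 677
top 0.81 [196. 218.] [0.5402 0.1128] 631.0 687
side 0.9 [222. 174.] [0.5435 0.1165] 334.0 420
side 0.59 [248. 153.] [0.6789 0.1646] 123.0 360
side 0.58 [240. 140.] [0.7216 0.2952] 166.0 305
tin_near 0.74 [0.4581 0.0601] 358.0 364.9147036819486
tin_far 0.91 [0.6198 0.0593] 336.0 355.9700020516757
```

View pics/top_8.png

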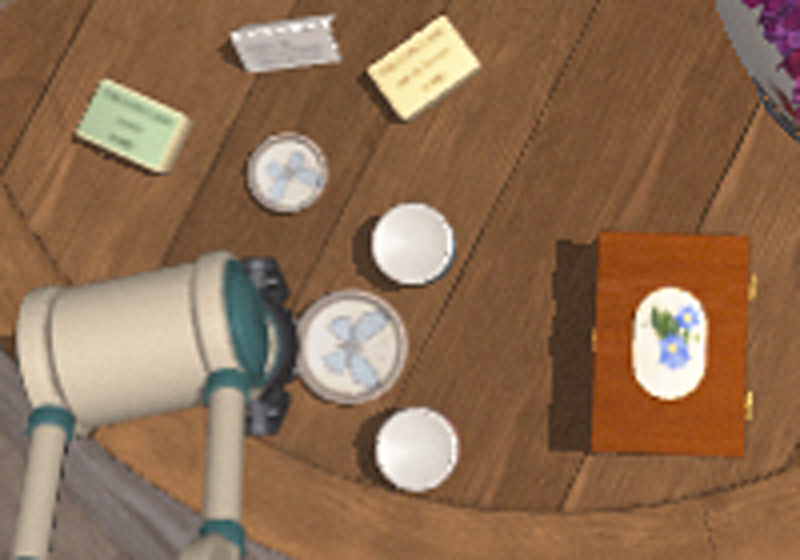

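Request:
drive_tool([
  [-0.5,6,0,-0.001,-0.3],
  [-0.8,13,0,-0.001,-0.3],
  [-0.8,20,0,-0.001,-0.3],
  [-0.8,27,0,-0.001,-0.3],
  [-0.8,34,0,-0.001,-0.3],
])

```text
clock: 6.2
position: [0.5394, 0.1304, 0.0073]
ee_rot: [0.001, 1.0, 0.0, 0.001]
contact_force: [0.3, 0.8, -0.0]
width: 0.0297
```

```bash
python3 t.py .5397 .085 .007; python3 look.py 9
```

```text
clk 6.2 pos [0.5394 0.1304 0.0073] F [ 0.3  0.8 -0. ] w 0.0297 shift [ 0.3 45.4  0.4] turn 0.0 tilt [ 0.002  0.002 -1.   ] q [ 0.11  0.46  1.85 -0.    0.83  0.11]
top 0.83 [207. 217.] [0.5387 0.0775] 635.0 684
top 0.51 [182. 172.] [0.6805 0.1638] 300.0 677
side 0.67 [228. 178.] [0.5429 0.0816] 370.0 437
side 0.43 [246. 153.] [0.6789 0.1654] 121.0 360
side 0.26 [208. 184.] [0.4667 0.0775] 366.0 466
```

View pics/top_9.png

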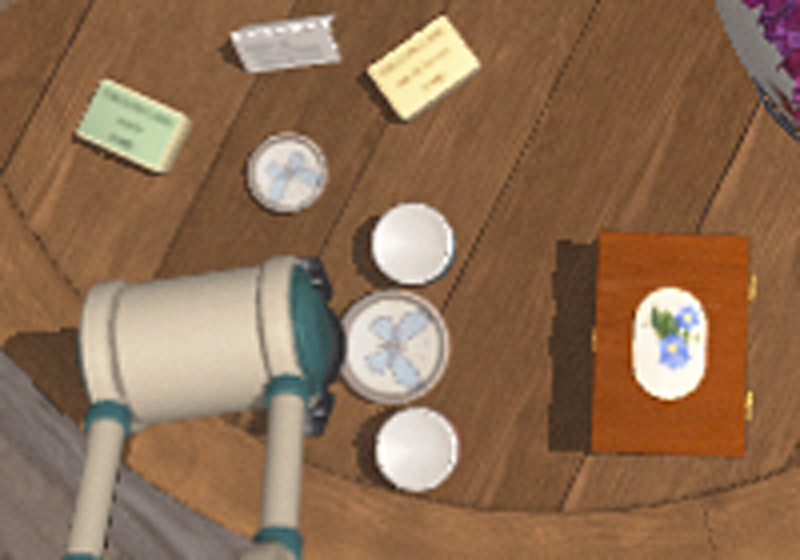

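View pics/side_9.png

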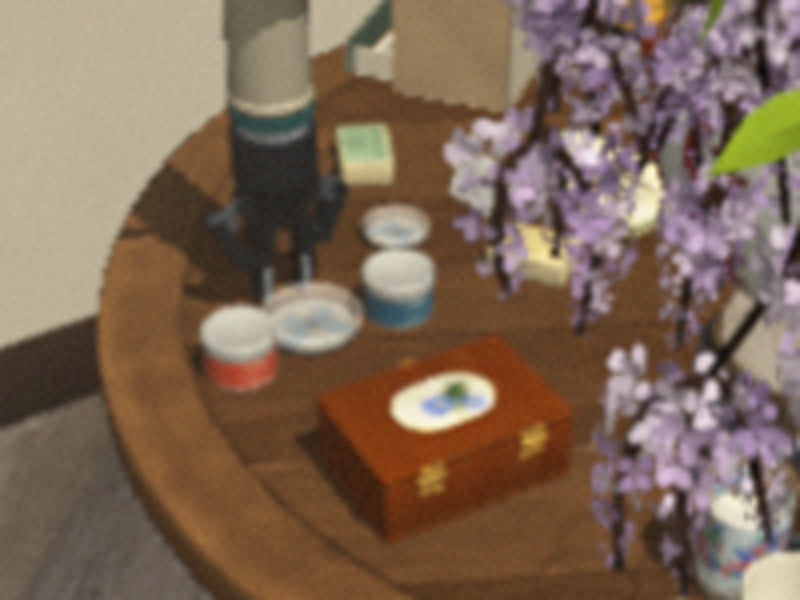

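The dish is at crop (395,347), centred between the tins as it enters, and the gripper is clear of both. I'll carry on.

Request:
drive_tool([
  [0.3,7,0,0,-0.3],
  [0.3,14,0,0,-0.3],
  [0.3,21,0,0,-0.3],
  [0.3,28,0,0,-0.3],
  [0.3,34,0,0,-0.3],
])

```text
clock: 6.9
position: [0.5397, 0.0959, 0.0073]
ee_rot: [0.001, 1.0, -0.0, 0.001]
contact_force: [-0.4, 0.5, -0.9]
width: 0.0297
```

```bash
python3 t.py .5397 .045 .007; python3 look.py 10
```

```text
clk 6.9 pos [0.5397 0.0959 0.0073] F [-0.4  0.5 -0.9] w 0.0297 shift [ 0.  50.9  0.5] turn -0.0 tilt [ 0.002  0.002 -1.   ] q [ 0.05  0.45  1.87 -0.    0.82  0.05]
top 0.73 [220. 219.] [0.5389 0.0414] 572.0 680
top 0.65 [183. 172.] [0.6812 0.1647] 310.0 677
side 0.89 [232. 183.] [0.5383 0.043 ] 372.0 459
side 0.67 [283. 162.] [0.7685 0.0446] 123.0 384
side 0.64 [247. 156.] [0.6794 0.1632] 142.0 361
```

View pics/top_10.png

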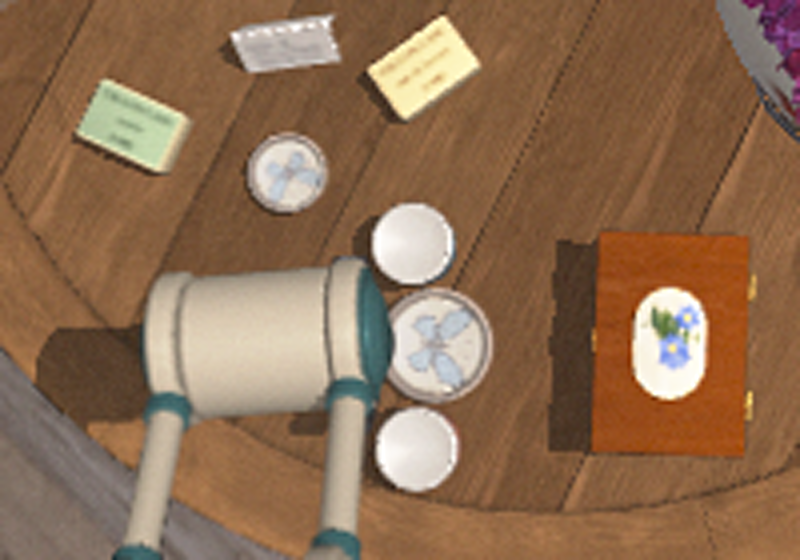

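View pics/side_10.png

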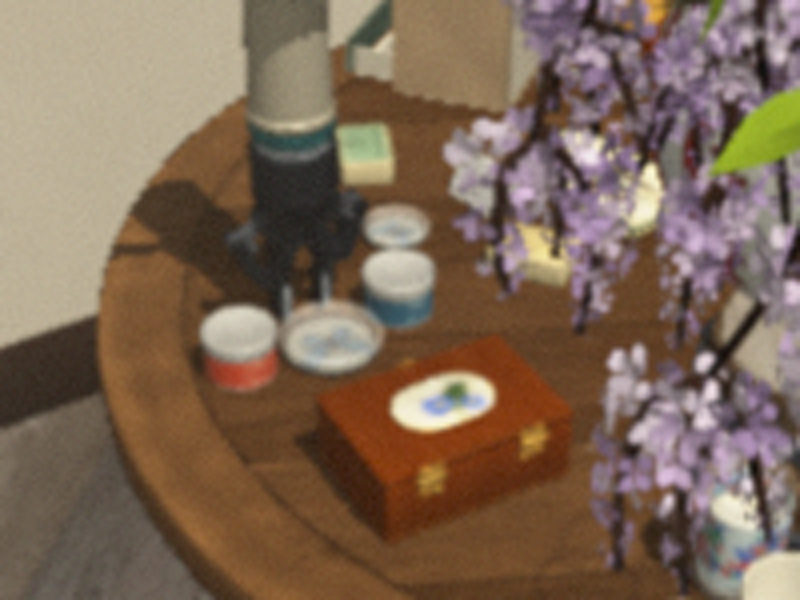

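Request:
drive_tool([
  [0,7,0,0,-0.3],
  [0,13,0,0,-0.3],
  [0,19,0,0,-0.3],
  [0,24,0,0,-0.3],
  [0,28,0,0,-0.3],
])

```text
clock: 7.6
position: [0.5397, 0.0677, 0.0075]
ee_rot: [0.001, 1.0, -0.0, 0.001]
contact_force: [-0.2, 1.4, -0.1]
width: 0.0301
```

```bash
python3 t.py .5397 .045 .007; python3 look.py 11;python3 - <<'E'
from h import *
im=manip.get_image("side");cv2.imwrite("pics/s11.png",cv2.resize(im[130:210,185:265],None,fx=7,fy=7,interpolation=cv2.INTER_CUBIC))
E
```

```text
clk 7.6 pos [0.5397 0.0677 0.0075] F [-0.2  1.4 -0.1] w 0.0301 shift [-0.  22.7  0.5] turn -0.001 tilt [ 0.002  0.002 -1.   ] q [-0.    0.45  1.88 -0.    0.81  0.  ]
top 0.87 [231. 216.] [0.539  0.0097] 531.0 677
top 0.86 [183. 174.] [0.6813 0.1636] 313.0 677
side 0.93 [232. 189.] [0.5395 0.0233] 369.0 469
side 0.48 [250. 154.] [0.6864 0.1592] 95.0 360
side 0.3 [249. 174.] [0.6266 0.0768] 265.0 413
```

View pics/s11.png

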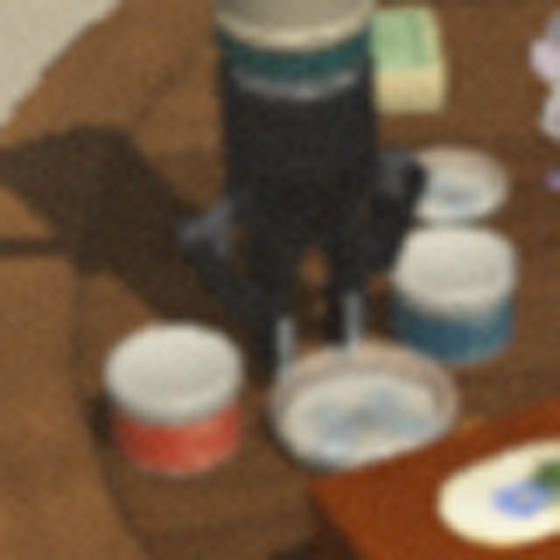

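Request:
drive_tool([
  [0,7,0,0,-0.3],
  [0,14,0,0,-0.3],
  [0,21,0,0,-0.3],
  [0,28,0,0,-0.3],
  [0,34,0,0,-0.3],
])

```text
clock: 8.35
position: [0.5397, 0.0333, 0.0075]
ee_rot: [0.001, 1.0, -0.0, 0.001]
contact_force: [0.0, 0.4, 0.1]
width: 0.0299
```

```bash
python3 t.py .5397 .0127 .007; python3 look.py 12
```

```text
clk 8.35 pos [0.5397 0.0333 0.0075] F [0.  0.4 0.1] w 0.0299 shift [-0.  20.6  0.6] turn -0.001 tilt [ 0.002  0.002 -1.   ] q [-0.07  0.44  1.88 -0.    0.81 -0.06]
top 0.88 [244. 216.] [ 0.5389 -0.0303] 454.0 674
top 0.82 [183. 176.] [0.6822 0.1616] 273.0 677
top 0.27 [374. 195.] [ 0.5979 -0.4617] 355.0 710
side 0.72 [238. 192.] [0.5422 0.0048] 228.0 479
side 0.57 [251. 153.] [0.6947 0.1694] 66.0 354
```

View pics/top_12.png

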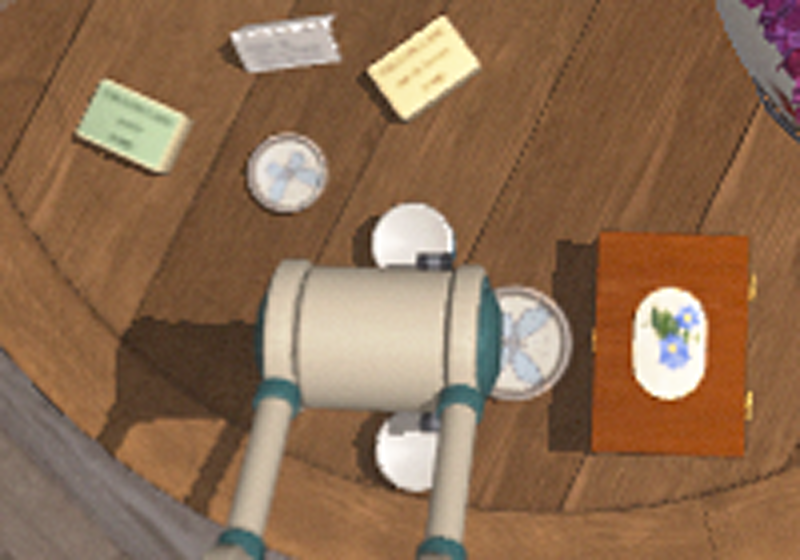

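View pics/side_12.png

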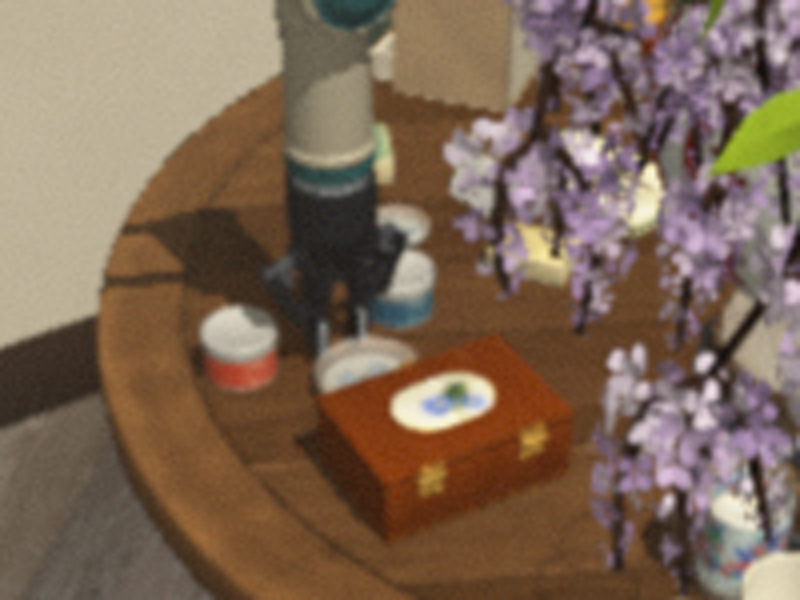

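Request:
drive_tool([
  [0,5,0,0,-0.3],
  [0,9,0,0,-0.3],
  [0,12,0,0,-0.3],
  [0,14,0,0,-0.3],
  [0,16,0,0,-0.3],
])

```text
clock: 9.05
position: [0.5398, 0.0176, 0.0076]
ee_rot: [0.001, 1.0, -0.0, 0.001]
contact_force: [-1.1, 1.0, -0.2]
width: 0.0297
```

Request:
drive_tool([
  [0,1,0,0,-0.3],
  [0,2,0,0,-0.3],
  [0,3,0,0,-0.3],
])

```text
clock: 9.35
position: [0.5398, 0.0145, 0.0076]
ee_rot: [0.001, 1.0, -0.0, 0.001]
contact_force: [0.4, 1.2, 0.1]
width: 0.0297
```

```bash
python3 look.py 13; python3 t.py .5397 .0127 .007; 
```

```text
top 0.59 [249. 216.] [ 0.538  -0.0537] 367.0 674
top 0.55 [180. 174.] [0.6812 0.1644] 292.0 677
top 0.2 [215. 244.] [0.4562 0.0627] 318.0 695
side 0.58 [236. 192.] [ 0.5434 -0.001 ] 157.0 482
side 0.55 [252. 152.] [0.6939 0.1644] 67.0 356
clk 9.55 pos [0.5398 0.0145 0.0076] F [0.2 0.1 0.5] w 0.0299 shift [-0.1  1.8  0.6] turn -0.001 tilt [ 0.002  0.003 -1.   ] q [-0.1   0.44  1.88 -0.    0.81 -0.1 ]
```

View pics/top_13.png

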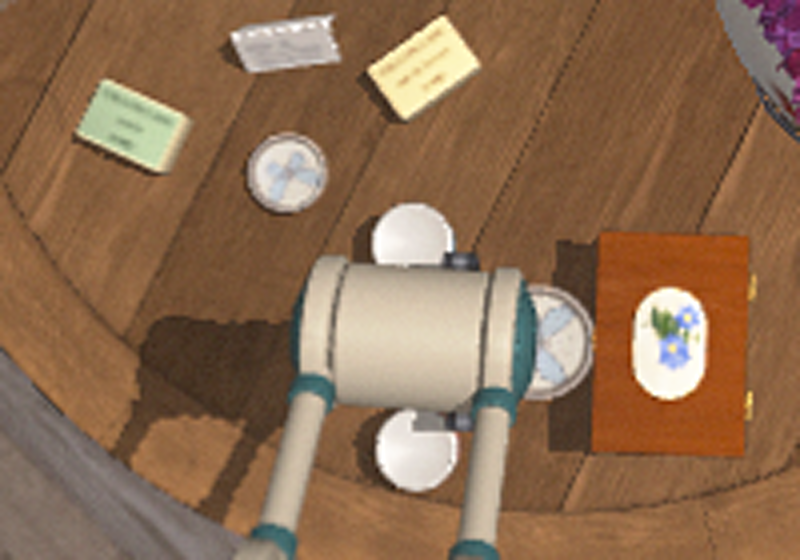

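Request:
drive_tool([
  [0,1,0,0,-0.3],
  [0,2,0,0,-0.3],
  [0,2,0,0,-0.3],
])

```text
clock: 9.85
position: [0.5398, 0.0124, 0.0076]
ee_rot: [0.001, 1.0, -0.0, 0.001]
contact_force: [-0.6, 0.7, 1.1]
width: 0.0298
```

Request:
drive_tool([
  [0,1,0,0,-0.3],
  [0,2,0,0,-0.3],
  [0,2,0,0,-0.3],
])

```text
clock: 10.15
position: [0.5397, 0.011, 0.0076]
ee_rot: [0.001, 1.0, -0.001, 0.001]
contact_force: [-0.3, 4.9, -0.2]
width: 0.0297
```

Request:
drive_tool([
  [0,1,0,0,-0.3],
  [0,2,0,0,-0.3],
  [0,2,0,0,-0.3],
])

```text
clock: 10.45
position: [0.5398, 0.0108, 0.0076]
ee_rot: [-0.001, 1.0, -0.002, 0.001]
contact_force: [0.7, 8.9, -0.2]
width: 0.0297
```

Force rose to 9 N and motion stopped at TCP y≈0.011, which puts the dish centre at y≈-0.038. That matches the expected contact with the box. I'll back off straight and slowly.

Request:
drive_tool([
  [0,-1,0,0,-0.3],
  [0,-3,0,0,-0.3],
  [0,-7,0,0,-0.3],
  [0,-12,0,0,-0.3],
  [0,-16,0,0,-0.3],
])

```text
clock: 10.95
position: [0.5398, 0.027, 0.0077]
ee_rot: [-0.001, 1.0, -0.002, 0.001]
contact_force: [0.4, 0.1, -0.8]
width: 0.0299
```

Request:
drive_tool([
  [0,0,-3,0,-0.3],
  [0,0,-25,0,-0.3],
  [0,0,-60,0,-0.3],
  [0,0,-100,0,-0.3],
  [0,0,-140,0,-0.3],
])

```text
clock: 11.45
position: [0.5391, 0.0267, 0.1491]
ee_rot: [-0.001, 1.0, -0.002, 0.001]
contact_force: [1.0, -0.0, 0.2]
width: 0.03
```

Request:
drive_tool([
  [0,-40,-20,0,-0.3],
  [0,-85,-20,0,-0.3],
  [0,-130,-20,0,-0.3],
  [0,-175,-20,0,-0.3],
  [0,-200,-20,0,-0.3],
])

```text
clock: 11.95
position: [0.5393, 0.2299, 0.1698]
ee_rot: [-0.001, 1.0, -0.001, 0.001]
contact_force: [-0.0, -0.6, -0.2]
width: 0.0299
```

```bash
python3 t.py .5397 .2127 .1; python3 look.py 14
```

```text
clk 11.95 pos [0.5393 0.2299 0.1698] F [-0.  -0.6 -0.2] w 0.0299 shift [ 0.2 17.3 69.7] turn -0.001 tilt [ 0.002 -0.002 -1.   ] q [0.28 0.33 1.58 0.   1.23 0.28]
top 0.95 [246. 216.] [ 0.5375 -0.0391] 637.0 674
top 0.7 [182. 174.] [0.6822 0.1644] 350.0 677
top 0.52 [141. 160.] [0.7239 0.2885] 387.0 680
side 0.56 [238. 192.] [ 0.5441 -0.0031] 111.0 483
side 0.45 [249. 155.] [0.6786 0.1618] 156.0 361
```

View pics/top_14.png

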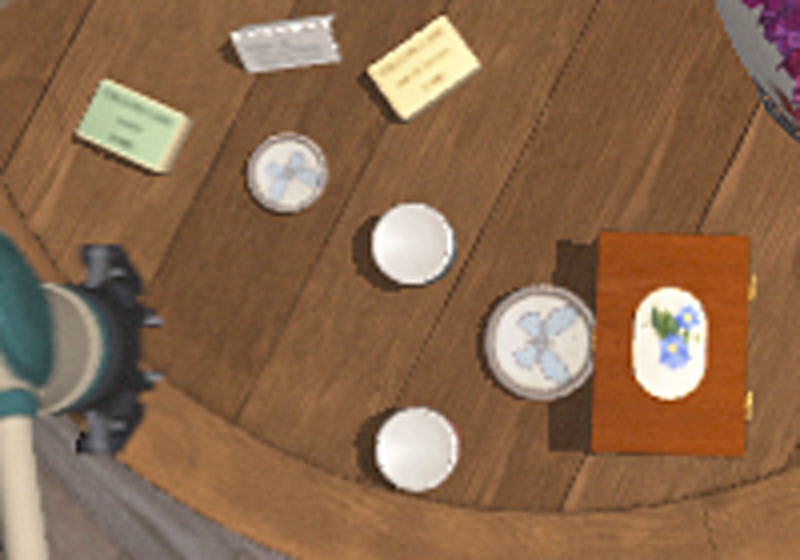

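View pics/side_14.png

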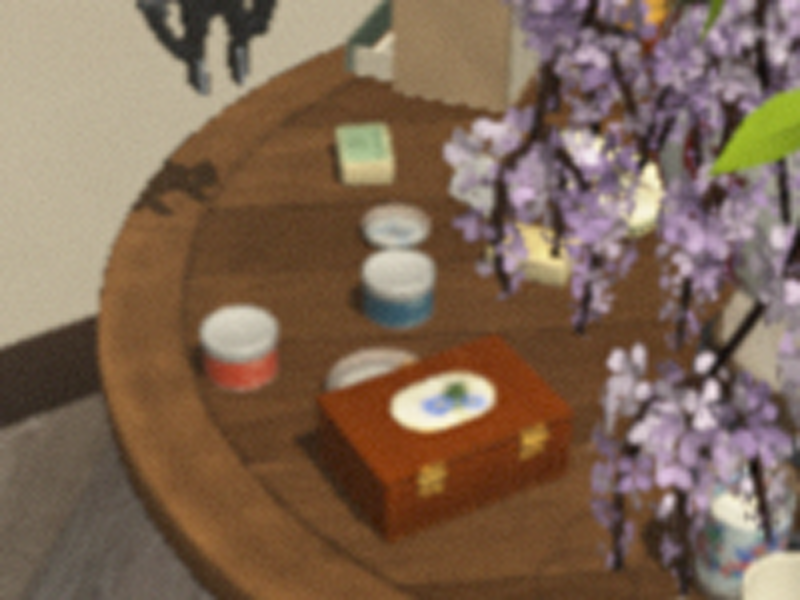

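```bash
python3 -c "
from rig import manip
print(manip.sign_off())"
```

```text
the job is handed in; nothing more can be done
None
```

I pushed the large dish through the gap between the tins and on until it met the front of the keepsake box, then handed the job in at about 12 s. I used both half-closed fingertips low on the rim and never gripped or lifted it.

- **Contact with the box:** the push force rose from about 1 N to 9 N and the tool stopped at y ≈ 0.011 m. That puts the dish centre at about (0.538, -0.039) m, against an expected (0.540, -0.037) m. In the last top picture the rim meets the box front with no visible gap.
- **Tins:** no side force above about 1 N showed at the tool in the gap, and both tins look unmoved. The wide parts of the gripper passed about 10 mm above the lids.
- **Other things:** the soap bars and the small look-alike dish are where they were. I did not check the mugs and candle after the push, but the arm never went near them.
- **Disagreements:**
  - The side camera's last fix put the dish at y = -0.003 m. I did not use it, because the box hides most of the dish from that camera.
  - The box lid measured 115 × 166 mm in the top picture, against the stated 124 × 169 mm. I therefore relied on the force for the final contact.

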